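# Hold the sprung beam shutter half open for a lamp reading

### The job

Take a half-beam reading of the lamp: with the shutter still closed, turn the black numbered sleeve on the detector box until its white mark clicks in at number 4. Then slide the sprung shutter half open by the upright metal tab on top of it (half its travel, where the pointer meets the long thick middle mark of the scale) and keep holding it there: the program finishes with the fingers still holding the tab, because the spring shuts it if it is let go. Leave the dish, the little vial and the beaker beside the unit where they stand.

Things in the scene. Friction and masses are not known exactly. Their poses are not given: they have to be found in the camera images.
- beam_unit: Optical unit fixed to the bench: base plate x -75..75, y -170..190 mm in its own axes (z up, -x the robot's side). Origin on the bench, under the shutter frame (y = 0, x -63..63, top z = 70; scale ledge out to y = -28). Grey detector box 90 x 84 mm, centre x 20, y -115, top z = 55. A lamp (top z = 60) lies at y 20..185. Unit yaw -0.2 to 0.35 rad.
- sleeve_grip (a point): On the vertical axis of the black ribbed sleeve (40 mm across, 40 high) on the box, 26 mm above the box top, z = 81.5 mm; good grip height, free space round it. Its mark: white line on top and side, pointing outward. White digits lie on the box top 36 mm from the axis on the robot's side, 1 at the left (+y) to 5 at the right.
- range_sleeve (a joint): Turn of the sleeve, rad, growing anticlockwise from above: number 1 = 0, 2 = 0.436, 3 = 0.873, 4 = 1.309, 5 = 1.745 (stops 0.08 beyond 1 and 5). A sprung ball snaps it into each number; about 0.1 N m carries it to the next. It starts at 1 or 2.
- shutter_slide (a joint): How far the shutter is open, m: 0 = closed (the spring holds it there), 0.050 = fully open, half = 0.025. It slides along the unit's x axis and opens toward the unit's -x (toward the robot). The spring pushes it shut with 2 N when closed, rising 0.2 N per mm: 7 N at half, 12 N fully open.
- shutter: The sliding shutter: a thin steel blade in the frame with an upright aluminium tab on top, 14 mm thick along unit x (the sliding direction), 22 wide along unit y, from z = 75 to 115 mm, 5 mm above the frame. Origin on the bench under the tab: in unit axes x = 20 mm minus the opening, y = 0. A thin white pointer at its foot runs over the ledge's marks; half is the longest, thickest.
- tab_centre (a point): Centre of that tab, z = 95 mm, axes along the unit's. Pinch it from above across its 14 mm thickness (fingers before and behind it along unit x); the space before, behind and above is free.
- dish_mid (a point): Bystander: clear round dish with lid, 60 mm across, 15 mm high, lying in front of the unit; the point is its centre.
- vial_mid (a point): Bystander: little clear bottle with white cap, 27 mm across, 55 mm high, standing behind the unit's detector end; the point is its centre.
- beaker_mid (a point): Bystander: small glass beaker, 56 mm across, 70 mm high, standing behind the unit's middle; the point is its centre.

How it is judged:
By the outcome, as a careful person would: the job done as asked, in the order asked, and still so for the second after the job is handed in, while the arm keeps its last pose, push and grip.
It also fails if it takes over 38 s, if anything falls off the work surface, if the arm or the gripper's body presses on something with over 40 N, if the wrist force passes 120 N, or if a joint passes its speed limit or range.

### The arm

A 7-joint arm with a two-finger parallel gripper is mounted at the origin on a cart in front of the work surface, level with it; the furniture and walls round the work are solid. World frame = base frame: x ahead of the robot, y to its left, z up, the work surface at z = 0. Lengths are in m, angles in rad, forces in N, time in s.
With the tool pointing down it reaches from about 0.425 to 1.025 m from the base axis. Payload 9.4 kg.
Tool frame: the origin (TCP) lies midway between the tips of the shut fingers; the grasp point (between the pads) lies 19 mm behind it; z points along the fingers, x is the direction in which the jaws open and shut, and the axes are right-handed (so a half turn about z gives the same grasp; the last joint's range is limited). The gripper opens to 85 mm and grips with 20 to 120 N. Pads are 22 mm wide; open, the fingers measure 114 mm over their backs; the gripper's body (76 mm by 85 mm) begins 54 mm behind the grasp point. The pads swing forward as they close: fully open they stand 13 mm farther back than shut.
Start: joints at [1.247, 0.599, -0.003, 1.599, 0.002, 0.943, -0.08], TCP at [0.177, -0.703, 0.231] pointing down, gripper open.
Joint ranges: [-2.57, 2.57], [-0.35, 1.97], [-1.29, 1.29], [0.11, 2.56], [-1.05, 4.19], [0.11, 1.86], [-2.63, 2.63]. Speed limits (rad/s): [2.22, 2.22, 3.01, 3.01, 3.14, 3.14, 3.14].

### API

Orientations are given as a unit quaternion [x, y, z, w].
In Python, from plant import ctrl gives the robot as it stands.
- The arm moves only by the tool arm_command, never from a script. Its argument "commands" is a list of rows, each an object with "slide": the shift along the tool's x, y, z in m, a list of three; "turn": the turn, a rotation vector about the tool's x, y, z in rad, a list of three. In form: [{"slide": [tx, ty, tz], "turn": [rx, ry, rz]}, ...]. A call has 1 to 12 rows; each row is the pose to reach, as a shift and turn from the pose commanded when the call began, along the tool's axes at that moment; what a row does not reach only later rows make up. A row lasts 1/10 s, in which the tool goes at most 50 mm and 8.59 degrees, less where a joint would pass 70% of its speed; a pose out of reach is approached as far as the arm can. A call with a gripper value outside its range is refused whole. "gripper" is the opening, from 0 (shut) to 1 (fully open), set as the call begins (left out, the last holds). The fingers move at their own pace and stop on an object; "squeeze" is the grip in N (left out, the last holds). Time passes only in rows, so rows that repeat a pose let the fingers close. It gives the time, the measured TCP pose, the force and the opening at its end, in the units of the state.
- ctrl.sense(): the state, without advancing time (a new reading comes with each control period).
- ctrl.capture(name): name is "side" or "top"; returns the picture (480x640x3 uint8, blue, green, red); there is no depth.
- ctrl.camera_params(name): a dict with "fx", "fy", "cx", "cy" (pixels), "rvec" (rotation vector, rad) and "tvec" (3), from world to camera coordinates, as OpenCV has them. Camera axes: x right, y down, z forward; pixel columns grow to the right and rows downward; lengths in m; the calibration is good to about 2 mm. A picture is of the moment at which its call begins. camera_params takes no time and is no camera call.
- ctrl.sign_off(): hands the job in, once; it reports no verdict.
The state is a dict: "time_s": time; "q": joint angles; "qvel": joint speeds; "joint_efforts": joint torques, N m; "position": TCP position; "tool_rot": TCP orientation; "contact_force": force on the tool from outside, world axes, zero at the start; "ft_torque": the same for the moment, N m; "opening": opening from 0.0 (shut) to 1.0 (fully open).
Only numpy, scipy, OpenCV 4.12 (cv2) and the standard library are available. Lean on these libraries where they do the work, as an engineer would, in place of code of your own. Each camera call takes 0.05 s, during which the arm holds its last target.

## Working session

There is one attempt and no reset: what is moved stays moved. The work goes in short steps, Python scripts to look and compute and a tool call to move; the robot and the scene stay as the last step left them, time stands still between calls to the robot, and variables do not carry over. Pictures are saved under pics/ and viewed, and the job is handed in when it is done.

Besides the shell and the picture viewer there is one more tool, called after ">>>" as a command line: name --argument value ..., lists and objects as JSON in quotes. arm_command: Moves the arm, as the interface text tells. Its arguments: {"type":"object","properties":{"commands":{"type":"array","items":{"type":"object","properties":{"slide":{"type":"array","items":{"type":"number"}},"turn":{"type":"array","items":{"type":"number"}}}}},"gripper":{"type":"number"},"squeeze":{"type":"number"}},"required":["commands"]}

```bash
ls; mkdir -p pics; python3 - <<'E'
from plant import ctrl
import cv2
print(ctrl.sense())
for n in("side","top"):
    im=ctrl.capture(n); cv2.imwrite(f"pics/{n}0.png",im); print(n,ctrl.camera_params(n))
E
```

```text
pics
{'time_s': 0.0, 'q': array([ 1.24730471,  0.60013681, -0.00254638,  1.60017853,  0.00176872,
        0.94291106, -0.07976647]), 'qvel': array([ 7.11619613e-04,  3.38190398e-04, -4.24492827e-05,  1.32480950e-03,
       -1.74058442e-04,  1.67473977e-03,  4.42725742e-04]), 'joint_efforts': array([-7.64336201e-04, -7.76472259e+01,  1.56403799e+00, -2.58014846e+01,
        1.22664744e-02,  8.96829413e-03,  3.06871286e-06]), 'position': array([ 0.17698089, -0.70254534,  0.2303911 ]), 'tool_rot': array([ 7.88786162e-01, -6.14667167e-01, -6.79045200e-04, -4.52053038e-04]), 'contact_force': array([ 0.27274829, -0.61588414, -0.02429899]), 'ft_torque': array([-0.00630194, -0.00145438,  0.02646903]), 'opening': 0.9988881560476947}
side {'fx': 439.6096360865965, 'fy': 439.6096360865965, 'cx': 317.3303594801589, 'cy': 246.36474910047988, 'rvec': array([ 2.04065425, -0.04088806,  0.05008485]), 'tvec': array([-0.57561839,  0.06044165,  0.89197933])}
top {'fx': 613.8860089775922, 'fy': 613.8860089775922, 'cx': 312.68714838216647, 'cy': 247.48975223644862, 'rvec': array([ 2.15560912, -2.18166762,  0.15328285]), 'tvec': array([-0.01885307,  0.56049762,  0.89819845])}
```

View pics/side0.png

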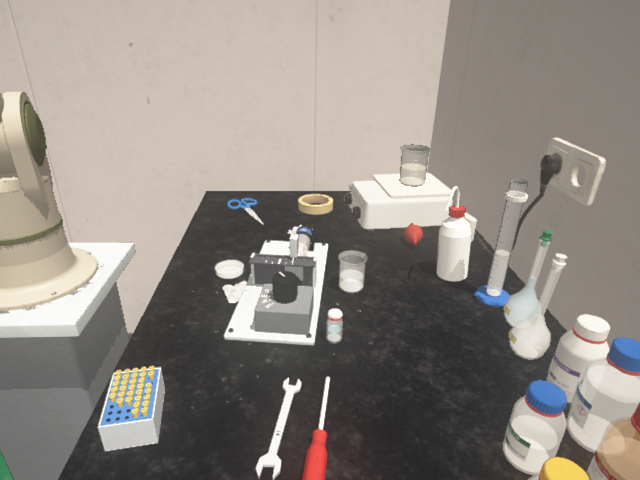

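View pics/top0.png

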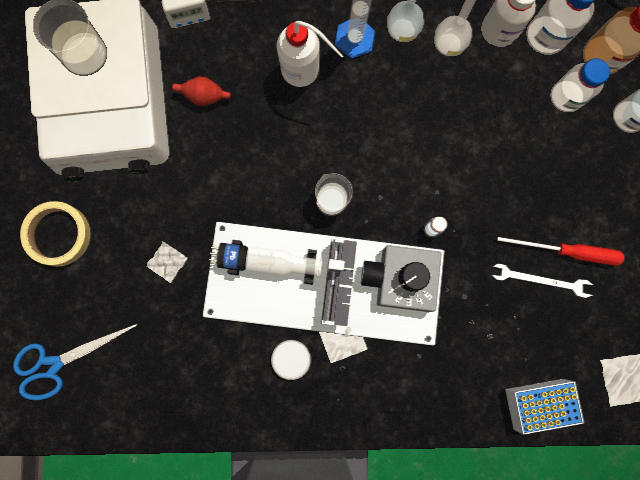

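The top picture shows the unit with base plate corners near (217,223), (443,250), (436,344), (204,318). The sleeve is at about (413,276) and the tab near (337,260). I'll enlarge both.

```bash
python3 - <<'E'
import cv2
im=cv2.imread("pics/top0.png")
cv2.imwrite("pics/top0a.png",cv2.resize(im[225:350,305:455],None,fx=5,fy=5,interpolation=cv2.INTER_CUBIC)[:600,:750])
cv2.imwrite("pics/top0b.png",cv2.resize(im[210:350,195:455],None,fx=3,fy=3,interpolation=cv2.INTER_CUBIC))
E
```

```text
(no output)
```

View pics/top0a.png

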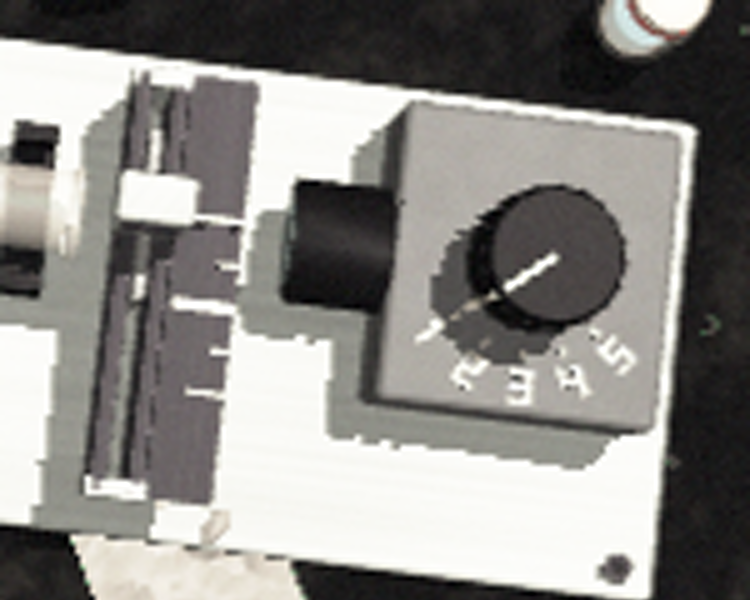

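View pics/top0b.png

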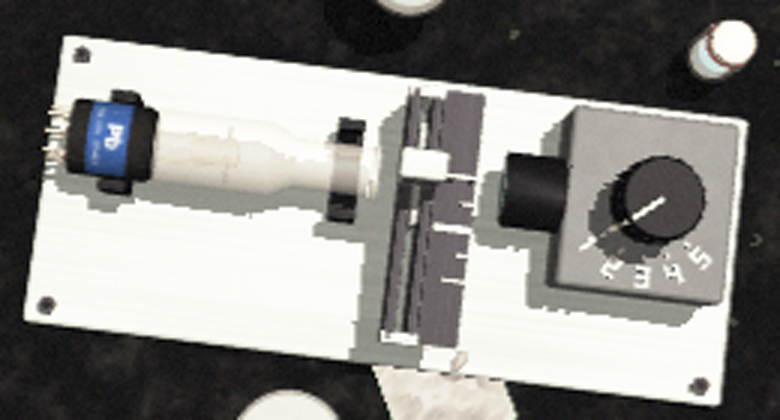

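```bash
cat > h.py <<'E'
import numpy as np, cv2
from scipy.optimize import least_squares
from scipy.spatial.transform import Rotation as R
from plant import ctrl
def proj(P,n):
    c=ctrl.camera_params(n); K=np.array([[c['fx'],0,c['cx']],[0,c['fy'],c['cy']],[0,0,1]])
    return cv2.projectPoints(np.asarray(P,float).reshape(-1,1,3),c['rvec'],c['tvec'],K,None)[0].reshape(-1,2)
def u2w(P,u):
    P=np.asarray(P,float).reshape(-1,3); return np.c_[(R.from_euler('z',u[2]).as_matrix()[:2,:2]@P[:,:2].T).T+u[:2],P[:,2]]
def back(px,n,z):
    c=ctrl.camera_params(n); Rm=cv2.Rodrigues(c['rvec'])[0]; o=-Rm.T@c['tvec']
    d=Rm.T@np.array([(px[0]-c['cx'])/c['fx'],(px[1]-c['cy'])/c['fy'],1]); return o+d*(z-o[2])/d[2]
E
python3 - <<'E'
from h import *
a=lambda x,y:(305+x/5,225+y/5); b=lambda x,y:(195+x/3,210+y/3)
pts=[((65,-73,55.5),a(412,100)),((65,-157,55.5),a(684,129)),((-25,-157,55.5),a(648,432)),((20,-115,95.5),a(557,256)),((20,0,115),a(159,196)),
((75,190,-1),b(64,36)),((75,-170,-1),b(748,118)),((-75,-170,-1),b(720,405)),((-75,190,-1),b(24,320))]
px=np.array([p[1] for p in pts])
def f(u):
    P=np.array([p[0] for p in pts],float)/1000; P[P[:,2]<0,2]=u[3]
    return (proj(u2w(P,u),'top')-px).ravel()
s=least_squares(f,[.65,0,-.1,.008]); print(s.x,'\n',s.fun.reshape(-1,2).round(2))
u=s.x
print(u2w(np.array([[20,-115,81.5],[20,0,95],[-5,0,95]])/1000,u).round(4))
print('box x',back(a(557,256),'top',.0955), 'tab',back(a(159,196),'top',.115))
for n,p,z in(('dish',(291,360),.015),('vial cap',b(735,33),.055),('beaker',(334,184),.07)):
    w=back(p,'top',z); print(n,w)
print(proj(u2w(np.array([[20,-115,95.5],[20,0,115]])/1000,u),'side'))
im=cv2.imread('pics/side0.png'); cv2.imwrite('pics/s0c.png',cv2.resize(im[220:350,220:350],None,fx=4.5,fy=4.5,interpolation=cv2.INTER_CUBIC))
q=ctrl.sense(); print(R.from_quat(q['tool_rot']).as_matrix().round(4))
E
```

```text
[ 0.50662573 -0.05379401 -0.13442433  0.00611467] 
 [[-1.03 -0.72]
 [ 0.54  0.39]
 [ 1.92  0.12]
 [-0.04 -0.52]
 [-0.29  0.26]
 [-0.06 -0.58]
 [-0.4   0.19]
 [-0.29  0.47]
 [-0.38  0.34]]
[[ 0.511  -0.1704  0.0815]
 [ 0.5264 -0.0565  0.095 ]
 [ 0.5017 -0.0531  0.095 ]]
box x [ 0.5102957  -0.17046445  0.0955    ] tab [ 0.52679966 -0.05688898  0.115     ]
dish [0.39118648 0.00913943 0.015     ]
vial cap [ 0.59561186 -0.21645346  0.055     ]
beaker [ 0.65013928 -0.05760183  0.07      ]
[[283.98522469 276.00137475]
 [293.13195927 235.45521566]]
[[ 2.443e-01 -9.697e-01 -4.000e-04]
 [-9.697e-01 -2.443e-01  1.300e-03]
 [-1.400e-03  1.000e-04 -1.000e+00]]
```

View pics/s0c.png

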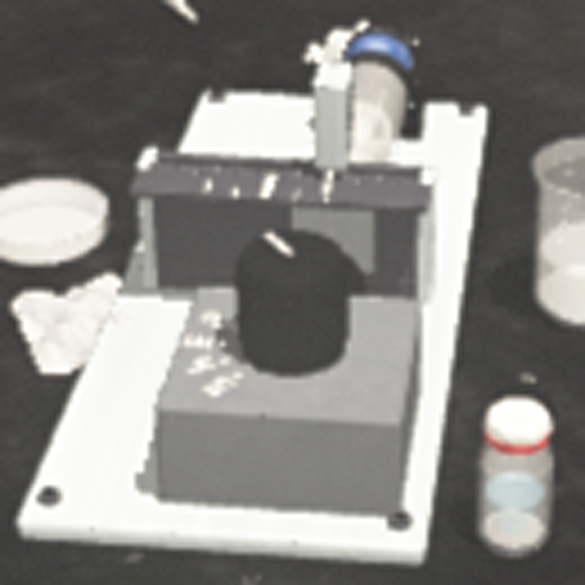

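```bash
cat >> h.py <<'E'
def go(p,yaw,frm=None):
    s=ctrl.sense(); R0=R.from_quat(s['tool_rot'])
    if frm is None: p0=s['position']
    else: p0,R0=np.array(frm[0]),rot(frm[1])
    print('slide',(R0.inv().apply(np.array(p)-p0)).round(4),'turn',(R0.inv()*rot(yaw)).as_rotvec().round(4),'t',s['time_s'])
def rot(yaw):
    x=np.array([np.cos(yaw),np.sin(yaw),0]); z=np.array([0,0,-1.]); return R.from_matrix(np.c_[x,np.cross(z,x),z])
E
python3 -c "
from h import *
go([.5103,-.1705,.16],-.95)"
```

```text
slide [-0.4345 -0.4532  0.0711] turn [-1.00e-04  1.40e-03 -3.74e-01] t 0.1
```

>>> arm_command --commands '[{"slide": [-0.4345,-0.4532,0.071],"turn": [0,0.0014,-0.374]},{"slide": [-0.4345,-0.4532,0.071],"turn": [0,0.0014,-0.374]},{"slide": [-0.4345,-0.4532,0.071],"turn": [0,0.0014,-0.374]},{"slide": [-0.4345,-0.4532,0.071],"turn": [0,0.0014,-0.374]},{"slide": [-0.4345,-0.4532,0.071],"turn": [0,0.0014,-0.374]},{"slide": [-0.4345,-0.4532,0.071],"turn": [0,0.0014,-0.374]},{"slide": [-0.4345,-0.4532,0.071],"turn": [0,0.0014,-0.374]},{"slide": [-0.4345,-0.4532,0.071],"turn": [0,0.0014,-0.374]},{"slide": [-0.4345,-0.4532,0.071],"turn": [0,0.0014,-0.374]},{"slide": [-0.4345,-0.4532,0.071],"turn": [0,0.0014,-0.374]},{"slide": [-0.4345,-0.4532,0.071],"turn": [0,0.0014,-0.374]},{"slide": [-0.4345,-0.4532,0.071],"turn": [0,0.0014,-0.374]}]' --gripper 1 --squeeze 30

```text
time_s: 1.3
position: [0.4943, -0.196, 0.1635]
tool_rot: [0.889, -0.457, 0.0, 0.0]
contact_force: [1.0, -0.5, -0.9]
opening: 1.003
```

```bash
python3 -c "
from h import *
print(ctrl.sense())
go([.5103,-.1705,.16],-.95)"
```

```text
{'time_s': 1.3, 'q': array([ 0.34777393,  0.46534054, -0.1078165 ,  2.10171163,  0.09064231,
        0.57802536, -0.77475749]), 'qvel': array([-0.95892671,  0.15582306,  0.05215128, -0.10835626, -0.00539995,
       -0.05624854, -0.89773687]), 'joint_efforts': array([ 6.83304012e+00, -6.17437577e+01, -8.24136939e-01, -1.51618713e+01,
       -4.03916021e-02,  2.73215007e-01,  1.45045526e+00]), 'position': array([ 0.49432555, -0.1960148 ,  0.1635391 ]), 'tool_rot': array([ 8.89255757e-01, -4.57409799e-01,  4.84077706e-04,  4.90550844e-04]), 'contact_force': array([ 0.95938966, -0.5106803 , -0.94606073]), 'ft_torque': array([-0.03996078, -0.05874252, -0.02480121]), 'opening': 1.0026982839097396}
slide [-0.0115 -0.0278  0.0035] turn [ 0.0004 -0.0013 -0.0002] t 1.3
```

>>> arm_command --commands '[{"slide": [0,0,0],"turn": [0,0,0]},{"slide": [0,0,0],"turn": [0,0,0]},{"slide": [0,0,0],"turn": [0,0,0]}]'

```text
time_s: 1.6
position: [0.4928, -0.1988, 0.1637]
tool_rot: [0.889, -0.458, 0.0, 0.001]
contact_force: [0.1, -0.0, 0.3]
opening: 1.001
```

```bash
python3 -c "
from h import *
go([.5103,-.1705,.060],-.95)"
```

```text
slide [-0.013  -0.0308  0.1037] turn [ 0.0013 -0.0012 -0.0012] t 1.6
```

Shift over the sleeve first, then go down.

>>> arm_command --commands '[{"slide": [-0.013,-0.0308,0],"turn": [0.0013,-0.0012,0]},{"slide": [-0.013,-0.0308,0.03],"turn": [0.0013,-0.0012,0]},{"slide": [-0.013,-0.0308,0.055],"turn": [0.0013,-0.0012,0]},{"slide": [-0.013,-0.0308,0.08],"turn": [0.0013,-0.0012,0]},{"slide": [-0.013,-0.0308,0.097],"turn": [0.0013,-0.0012,0]},{"slide": [-0.013,-0.0308,0.104],"turn": [0.0013,-0.0012,0]},{"slide": [-0.013,-0.0308,0.104],"turn": [0.0013,-0.0012,0]},{"slide": [-0.013,-0.0308,0.104],"turn": [0.0013,-0.0012,0]}]'

```text
time_s: 2.4
position: [0.5112, -0.1704, 0.0604]
tool_rot: [0.889, -0.458, 0.001, -0.0]
contact_force: [0.6, 0.2, -0.5]
opening: 1.001
```

```bash
python3 -c "
from h import *
s=ctrl.sense();print(s['position'],s['contact_force'])
go([.5103,-.1705,.060],-.95)
for n in('top','side'): cv2.imwrite(f'pics/{n}1.png',ctrl.capture(n))
a=cv2.imread('pics/top1.png')[200:350,300:450];b=cv2.imread('pics/side1.png')[200:350,210:360]
cv2.imwrite('pics/c1.png',cv2.resize(np.hstack([a,b]),None,fx=2.66,fy=2.66))
"
```

```text
[ 0.51115857 -0.17037177  0.06044621] [ 0.5629292   0.16124249 -0.4926756 ]
slide [-0.0004  0.0008  0.0004] turn [-0.0012 -0.0008 -0.0014] t 2.4
```

View pics/c1.png

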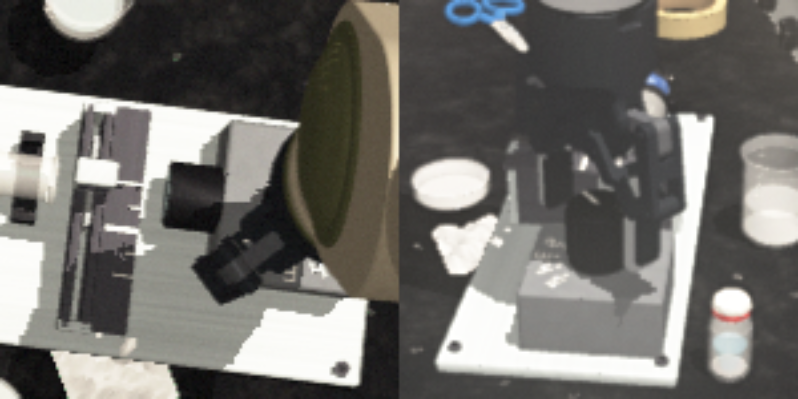

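The fingers straddle the sleeve, one at the lower left and the other at the upper right in the top view. Now closing.

>>> arm_command --commands '[{"slide": [0,0,0],"turn": [0,0,0]},{"slide": [0,0,0],"turn": [0,0,0]},{"slide": [0,0,0],"turn": [0,0,0]},{"slide": [0,0,0],"turn": [0,0,0]},{"slide": [0,0,0],"turn": [0,0,0]},{"slide": [0,0,0],"turn": [0,0,0]},{"slide": [0,0,0],"turn": [0,0,0]},{"slide": [0,0,0],"turn": [0,0,0]}]' --gripper 0.3 --squeeze 40

```text
time_s: 3.3
position: [0.5124, -0.1706, 0.0607]
tool_rot: [0.889, -0.458, 0.002, -0.0]
contact_force: [0.8, -3.0, 6.6]
opening: 0.455
```

```bash
python3 -c "
from h import *
s=ctrl.sense();print(s['position'],s['contact_force'],s['ft_torque'],s['opening'])"
```

```text
[ 0.5123802  -0.17055724  0.06065769] [ 0.84312806 -2.95663231  6.60485988] [-0.5765602  -0.13383233 -0.03628511] 0.45469159785858704
```

>>> arm_command --commands '[{"slide": [0,0,0],"turn": [0,0,-0.12]},{"slide": [0,0,0],"turn": [0,0,-0.24]},{"slide": [0,0,0],"turn": [0,0,-0.36]},{"slide": [0,0,0],"turn": [0,0,-0.48]},{"slide": [0,0,0],"turn": [0,0,-0.6]},{"slide": [0,0,0],"turn": [0,0,-0.72]},{"slide": [0,0,0],"turn": [0,0,-0.84]},{"slide": [0,0,0],"turn": [0,0,-0.96]},{"slide": [0,0,0],"turn": [0,0,-1.08]},{"slide": [0,0,0],"turn": [0,0,-1.2]},{"slide": [0,0,0],"turn": [0,0,-1.31]},{"slide": [0,0,0],"turn": [0,0,-1.31]}]'

```text
time_s: 4.5
position: [0.5124, -0.1706, 0.0607]
tool_rot: [0.984, 0.18, 0.002, 0.001]
contact_force: [2.2, -2.6, 8.1]
opening: 0.453
```

>>> arm_command --commands '[{"slide": [0,0,0],"turn": [0,0,0]},{"slide": [0,0,0],"turn": [0,0,0]}]'

```text
time_s: 4.7
position: [0.5124, -0.1706, 0.0606]
tool_rot: [0.984, 0.179, 0.002, 0.001]
contact_force: [2.0, -3.7, 6.8]
opening: 0.456
```

```bash
python3 -c "
from h import *
s=ctrl.sense();print(s['position'],s['contact_force'],s['ft_torque'],s['opening'])
x=R.from_quat(s['tool_rot']).as_matrix()[:,0];print(np.arctan2(x[1],x[0]))
for n in('top','side'): cv2.imwrite(f'pics/{n}2.png',ctrl.capture(n))
a=cv2.imread('pics/top2.png')[200:350,300:450];b=cv2.imread('pics/side2.png')[200:350,210:360]
cv2.imwrite('pics/c2.png',cv2.resize(np.hstack([a,b]),None,fx=2.66,fy=2.66))
"
```

```text
[ 0.51243118 -0.17062862  0.06064645] [ 2.02510537 -3.66861354  6.82480502] [-0.75763706 -0.18279006  0.00883137] 0.45565531662236225
0.35902461550220693
```

View pics/c2.png

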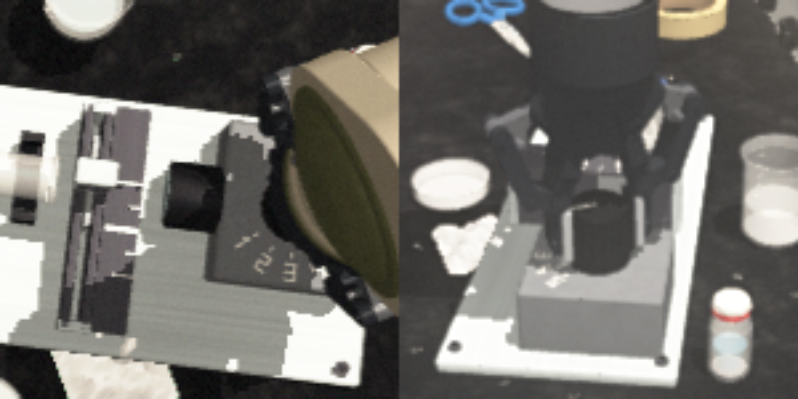

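>>> arm_command --commands '[{"slide": [0,0,0],"turn": [0,0,0]},{"slide": [0,0,0],"turn": [0,0,0]},{"slide": [0,0,0],"turn": [0,0,0]},{"slide": [0,0,0],"turn": [0,0,0]},{"slide": [0,0,0],"turn": [0,0,0]},{"slide": [0,0,-0.02],"turn": [0,0,0]},{"slide": [0,0,-0.06],"turn": [0,0,0]},{"slide": [0,0,-0.1],"turn": [0,0,0]},{"slide": [0,0,-0.12],"turn": [0,0,0]},{"slide": [0,0,-0.12],"turn": [0,0,0]},{"slide": [0,0,-0.12],"turn": [0,0,0]}]' --gripper 1

```text
time_s: 5.9
position: [0.5109, -0.1698, 0.1798]
tool_rot: [0.984, 0.179, 0.001, 0.0]
contact_force: [-0.0, -0.8, -0.3]
opening: 1.002
```

```bash
python3 -c "
from h import *
s=ctrl.sense();print(s['position'],s['contact_force'],s['opening'])
go([.5266,-.0567,.178],-.134)
"
```

```text
[ 0.51085262 -0.16976554  0.17981757] [-0.00230455 -0.75849142 -0.31863058] 1.0024028296302532
slide [ 0.0545 -0.1003  0.0018] turn [ 1.000e-04 -1.300e-03  4.935e-01] t 5.9
```

>>> arm_command --commands '[{"slide": [0.018,-0.033,0],"turn": [0,0,0.14]},{"slide": [0.036,-0.067,0],"turn": [0,0,0.28]},{"slide": [0.0545,-0.1003,0],"turn": [0,-0.0013,0.42]},{"slide": [0.0545,-0.1003,0],"turn": [0,-0.0013,0.4935]},{"slide": [0.0545,-0.1003,0],"turn": [0,-0.0013,0.4935]},{"slide": [0.0545,-0.1003,0],"turn": [0,-0.0013,0.4935]}]'

```text
time_s: 6.5
position: [0.526, -0.0569, 0.1788]
tool_rot: [0.998, -0.066, -0.001, 0.0]
contact_force: [0.3, 0.3, 0.6]
opening: 0.997
```

```bash
python3 -c "
from h import *
s=ctrl.sense();print(s['position'],s['contact_force'],s['opening'])
go([.5266,-.0567,.076],-.134)
for n in('top','side'): cv2.imwrite(f'pics/{n}3.png',ctrl.capture(n))
a=cv2.imread('pics/top3.png')[200:350,300:450];b=cv2.imread('pics/side3.png')[200:350,210:360]
cv2.imwrite('pics/c3.png',cv2.resize(np.hstack([a,b]),None,fx=2.66,fy=2.66,interpolation=cv2.INTER_CUBIC))
"
```

```text
[ 0.52603839 -0.05687942  0.17879082] [0.29949699 0.33537117 0.5656663 ] 0.9972323971076483
slide [ 0.0008 -0.0003  0.1028] turn [0.0005 0.0025 0.0028] t 6.5
```

View pics/c3.png

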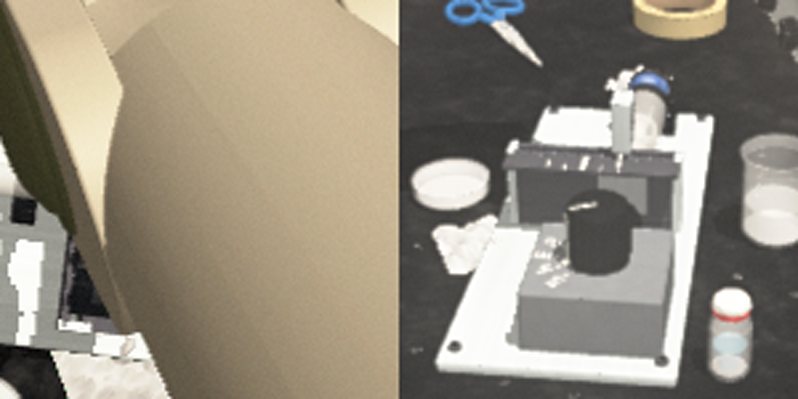

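```bash
python3 -c "
from h import *
im=cv2.imread('pics/side3.png')
u=[.5066,-.0538,-.1344]
pt=proj(u2w([[.020,-.115,.0955]],u),'side')[0];print('c',(pt-[255,250])*10)
# mark 1 -> toward unit direction: 3 = -x ; angle = pi + (k-3)*.436
for k in (1,2,3,4,5):
    t=np.pi+(k-3)*.436
    p=proj(u2w([[.020+.019*np.cos(t),-.115+.019*np.sin(t),.0955],[.020+.036*np.cos(t),-.115+.036*np.sin(t),.0555]],u),'side');print(k,((p-[255,250])*10).round())
cv2.imwrite('pics/s3z.png',cv2.resize(im[250:310,255:335],None,fx=10,fy=10,interpolation=cv2.INTER_CUBIC))
"
```

```text
c [289.71239205 260.03356331]
1 [[231. 212.]
 [186. 369.]]
2 [[195. 229.]
 [119. 404.]]
3 [[176. 253.]
 [ 83. 451.]]
4 [[178. 279.]
 [ 85. 502.]]
5 [[201. 301.]
 [128. 548.]]
```

View pics/s3z.png

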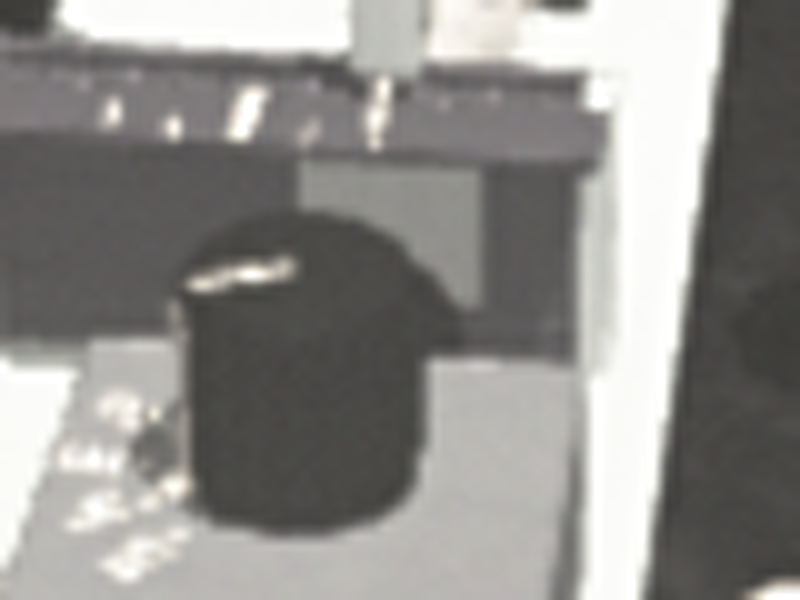

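The mark runs from (295,265) to (190,285). My prediction for number 4 is (290,260) to (178,279), so it is seated at 4, and the shutter is still closed. Next, down onto the tab.

>>> arm_command --commands '[{"slide": [0.0008,0,0.03],"turn": [0.0005,0.0025,0.0028]},{"slide": [0.0008,0,0.06],"turn": [0.0005,0.0025,0.0028]},{"slide": [0.0008,0,0.085],"turn": [0.0005,0.0025,0.0028]},{"slide": [0.0008,0,0.1],"turn": [0.0005,0.0025,0.0028]},{"slide": [0.0008,0,0.1025],"turn": [0.0005,0.0025,0.0028]},{"slide": [0.0008,0,0.1025],"turn": [0.0005,0.0025,0.0028]}]'

```text
time_s: 7.2
position: [0.5272, -0.0571, 0.0771]
tool_rot: [0.998, -0.068, 0.001, -0.0]
contact_force: [-0.0, -0.4, 0.4]
opening: 0.998
```

>>> arm_command --commands '[{"slide": [0,0,0],"turn": [0,0,0]},{"slide": [0,0,0],"turn": [0,0,0]},{"slide": [0,0,0],"turn": [0,0,0]},{"slide": [0,0,0],"turn": [0,0,0]},{"slide": [0,0,0],"turn": [0,0,0]},{"slide": [0,0,0],"turn": [0,0,0]},{"slide": [0,0,0],"turn": [0,0,0]},{"slide": [0,0,0],"turn": [0,0,0]},{"slide": [0,0,0],"turn": [0,0,0]},{"slide": [0,0,0],"turn": [0,0,0]}]' --gripper 0 --squeeze 50

```text
time_s: 8.2
position: [0.5281, -0.0566, 0.0778]
tool_rot: [0.998, -0.068, 0.002, -0.0]
contact_force: [1.5, -0.5, 6.3]
opening: 0.158
```

```bash
python3 -c "
from h import *
s=ctrl.sense();print(s['time_s'],s['position'],s['contact_force'],s['ft_torque'],s['opening'])
go([.5017,-.0531,.076],-.134)
for n in('top','side'): cv2.imwrite(f'pics/{n}4.png',ctrl.capture(n))
a=cv2.imread('pics/top4.png')[200:350,300:450];b=cv2.imread('pics/side4.png')[200:350,210:360]
cv2.imwrite('pics/c4.png',cv2.resize(np.hstack([a,b]),None,fx=2.66,fy=2.66,interpolation=cv2.INTER_CUBIC))
"
```

```text
8.2 [ 0.5280631  -0.05658652  0.07778054] [ 1.54607556 -0.45493792  6.29731315] [-0.11814959  0.03333985  0.11088961] 0.1580005111209654
slide [-0.0266  0.0001  0.0017] turn [-0.0007 -0.0032 -0.0023] t 8.2
```

View pics/c4.png

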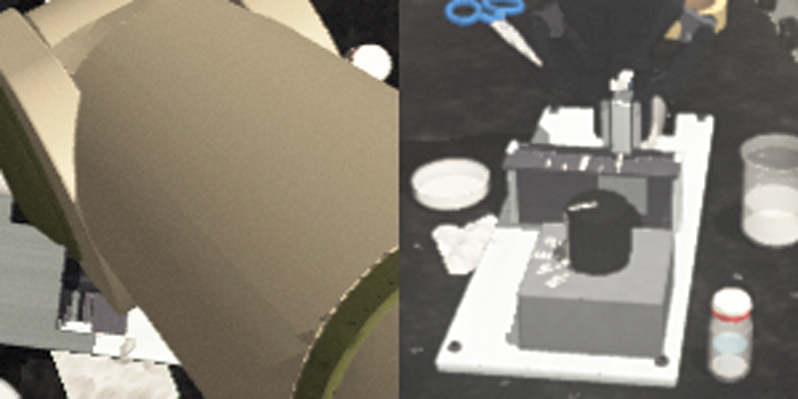

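>>> arm_command --commands '[{"slide": [-0.004,0,0],"turn": [0,0,0]},{"slide": [-0.008,0,0],"turn": [0,0,0]},{"slide": [-0.012,0,0],"turn": [0,0,0]},{"slide": [-0.016,0,0],"turn": [0,0,0]},{"slide": [-0.02,0,0],"turn": [0,0,0]},{"slide": [-0.023,0,0],"turn": [0,0,0]},{"slide": [-0.025,0,0],"turn": [0,0,0]},{"slide": [-0.025,0,0],"turn": [0,0,0]},{"slide": [-0.025,0,0],"turn": [0,0,0]},{"slide": [-0.025,0,0],"turn": [0,0,0]}]'

```text
time_s: 9.3
position: [0.5044, -0.0533, 0.0778]
tool_rot: [0.998, -0.068, 0.003, -0.0]
contact_force: [6.7, -2.4, 4.9]
opening: 0.158
```

```bash
python3 -c "
from h import *
s=ctrl.sense();print(s['time_s'],s['position'],s['contact_force'],s['ft_torque'],s['opening'])
x=np.array([np.cos(-.1344),np.sin(-.1344)]);print('disp',(s['position'][:2]-[.52806,-.05659])@x)
cv2.imwrite('pics/side5.png',ctrl.capture('side'))
cv2.imwrite('pics/s5z.png',cv2.resize(cv2.imread('pics/side5.png')[235:295,255:335],None,fx=10,fy=10,interpolation=cv2.INTER_CUBIC))
"
```

```text
9.3 [ 0.50435722 -0.05331919  0.07777463] [ 6.72088885 -2.42680342  4.90733288] [-0.55994341 -0.7760143   0.08656012] 0.15780946367037568
disp -0.023927304086677016
```

View pics/s5z.png

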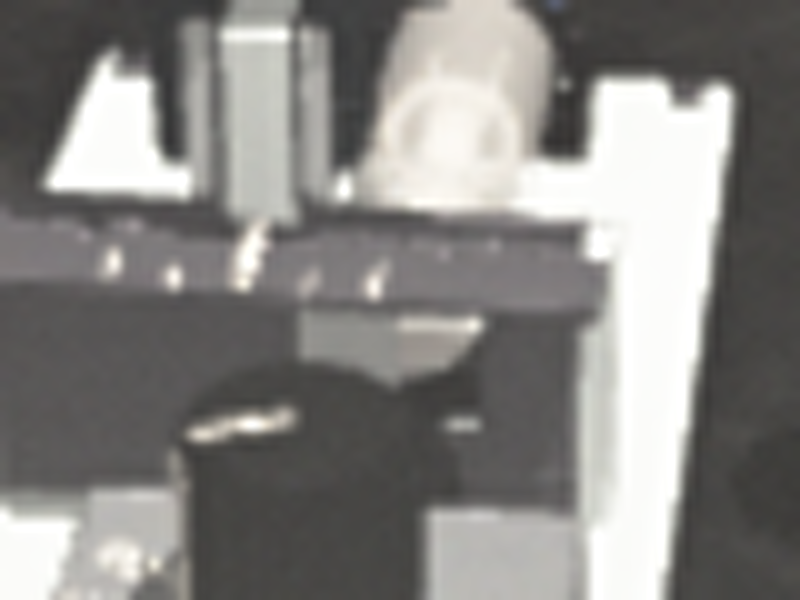

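>>> arm_command --commands '[{"slide": [-0.001,0,0],"turn": [0,0,0]},{"slide": [-0.001,0,0],"turn": [0,0,0]},{"slide": [-0.001,0,0],"turn": [0,0,0]},{"slide": [-0.001,0,0],"turn": [0,0,0]},{"slide": [-0.001,0,0],"turn": [0,0,0]}]'

```text
time_s: 9.85
position: [0.5035, -0.0532, 0.0778]
tool_rot: [0.998, -0.068, 0.003, -0.0]
contact_force: [6.2, -2.4, 4.5]
opening: 0.157
```

```bash
python3 -c "
from h import *
s=ctrl.sense();print(s['time_s'],s['position'],s['contact_force'],s['ft_torque'],s['opening'])
x=np.array([np.cos(-.1344),np.sin(-.1344)]);print('disp',(s['position'][:2]-[.52806,-.05659])@x)
for n in('top','side'): cv2.imwrite(f'pics/{n}6.png',ctrl.capture(n))
A=cv2.imread('pics/side0.png')[248:268,260:310];B=cv2.imread('pics/side6.png')[238:268,260:310]
cv2.imwrite('pics/s6z.png',cv2.resize(np.vstack([A,B]),None,fx=11,fy=11,interpolation=cv2.INTER_CUBIC))
u=[.5066,-.0538,-.1344]
for d in (0,.024,.025,.026): print(d,((proj(u2w([[.02-d,-.018,.071],[.02-d,0,.115]],u),'side')-[260,238])*11).round(1).tolist())
"
```

```text
9.85 [ 0.50350121 -0.05316758  0.07776562] [ 6.1505309  -2.37820671  4.47715402] [-0.56562893 -0.88428242  0.10866095] 0.15664860604446554
disp -0.0247959033814874
0 [[352.1, 251.1], [364.3, -28.0]]
0.024 [[212.2, 243.2], [223.7, -35.3]]
0.025 [[206.4, 242.9], [217.8, -35.6]]
0.026 [[200.6, 242.6], [212.0, -35.9]]
```

View pics/s6z.png

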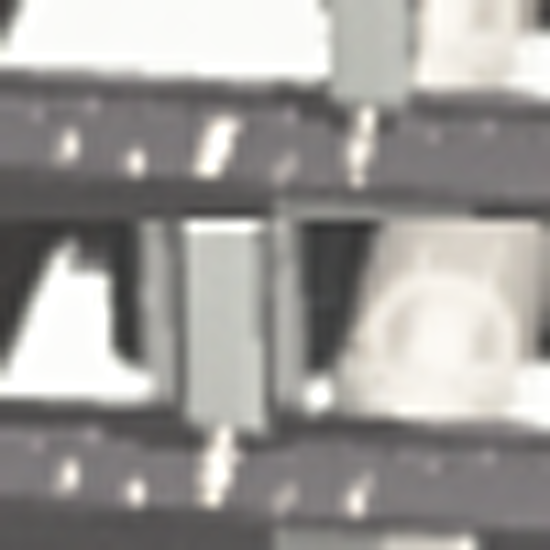

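View pics/top6.png

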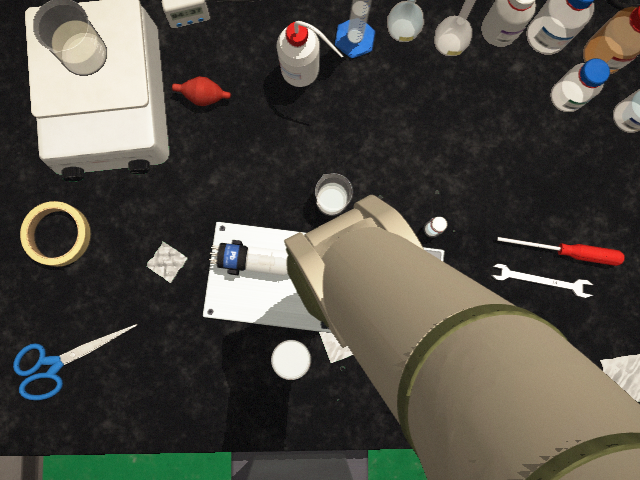

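>>> arm_command --commands '[{"slide": [-0.0003,0,0],"turn": [0,0,0]},{"slide": [-0.0003,0,0],"turn": [0,0,0]},{"slide": [-0.0003,0,0],"turn": [0,0,0]},{"slide": [-0.0003,0,0],"turn": [0,0,0]},{"slide": [-0.0003,0,0],"turn": [0,0,0]}]'

```text
time_s: 10.45
position: [0.5033, -0.0531, 0.0778]
tool_rot: [0.998, -0.068, 0.003, -0.0]
contact_force: [6.7, -2.6, 3.6]
opening: 0.158
```

```bash
python3 -c "
from h import *
x=np.array([np.cos(-.1344),np.sin(-.1344)])
s=ctrl.sense();print(s['time_s'],'disp',(s['position'][:2]-[.52806,-.05659])@x,s['opening'],s['contact_force'])
a=cv2.imread('pics/side0.png').astype(int);b=cv2.imread('pics/side6.png').astype(int)
for n,(r0,r1,c0,c1) in dict(dish=(255,282,212,246),beaker=(245,295,335,370),vial=(305,345,322,346)).items(): print(n,abs(a-b)[r0:r1,c0:c1].mean().round(2))
cv2.imwrite('pics/s7z.png',cv2.resize(cv2.imread('pics/side6.png')[230:345,205:375],None,fx=4.5,fy=4.5))
print(ctrl.sign_off())
"
```

```text
10.45 disp -0.0250002734811878 0.158411703798659 [ 6.69419291 -2.58289533  3.63983799]
dish 5.39
beaker 3.67
vial 3.81
the job is handed in; nothing more can be done
None
```

The half-beam reading is set up and handed in at about 10.5 s. The sleeve is at number 4, and the gripper is holding the shutter half open.

- **Sleeve:** I turned it from number 1 to 4 with the shutter closed. Twist on the wrist was near zero at the end, and after release the white mark lined up with number 4 in the side picture.
- **Shutter:** I pinched the tab at 50 N and slid it toward the robot. The last arm reading was 25.0 mm of travel, with about 7 N of push back from the spring, as expected at half.
- **Small disagreement:** The last picture was taken before a final 0.3 mm nudge. It showed the pointer on the thick middle mark, and I read 24.6–24.8 mm of travel from it, against 24.8 mm from the arm at that moment. I took no picture after the nudge.
- **Dish, vial and beaker:** The before and after side pictures differ only slightly around them, which fits changed shading. They look unmoved in the pictures.

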